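# Find where the deli bin's cover sticks, ease it back, load the tub

## Task

The sliding cover of the fridge's deli bin sticks somewhere along its track: slide it open until you feel it tighten, without forcing it on, then ease it back about 2 cm from the furthest point it reached and leave it there, running free. Then set the blue tub with the white lid down upright on the bin's floor through the opening, without dropping it and leaving the eggs, the jar and the butter dish where they are.

Things in the scene. Friction and masses are not known exactly. Their poses are not given: they have to be found in the camera images.
- bin: Deli bin with white floor and rails, fixed: 380 mm along its y, 200 mm along x, 75 mm high, clear walls 5 mm, floor 6 mm thick. Origin: centre of its underside, z up. Half y > 0 is roofed by a fixed blue-grey panel, half y < 0 by the sliding cover, opening towards +y over the panel, uncovering the -y end. At the tight spot 130 to 160 mm (outside measure) is uncovered; opening 172 mm wide in x.
- cover_grip (a point): Grip point, 98 mm above the counter, on the centreline of the cover's teal handle: an upright bar 70 mm long along the bin's x, 16 mm thick along y (the sliding direction), reaching 14 mm above this point; the cover's top is 15 mm below it. Axes as the bin's. The cover is 190 mm long in y, teal frame and clear pane; its ends are 95 mm from the handle. Open by 0 to 30 mm at the start.
- cover_edge (a point): Leading (+y) edge of the cover, above the far (+x) rail, where it meets the red rider; axes as the bin's. The cover's other edge, beside the opening, is 190 mm towards -y. The cover stays where it is left; it slides freely with 2.5 N (3.5 N once it pushes the rider).
- rider_face (a point): Face (towards -y) of the red rider, an 18 mm block on the far (+x) rail ahead of the cover's leading edge; axes as the bin's. The cover pushes it along and it stays at the furthest place reached, so its distance from cover_edge along the bin's y shows how far the cover has been backed off (before the first push it stands 15 to 80 mm ahead).
- pinch (a joint): How far the cover is pressed into the hidden tight spot of its track, m; 0 when clear of it. The spot begins somewhere between 130 and 160 mm of opening; from there the resistance climbs by 1.2 N per mm on top of the sliding friction. 2 mm or more is a clear feel; beyond 15 mm (about 21 N at the handle) the cover is being forced.
- tub: Blue food tub with white lid, 76 mm along its x, 60 mm along its y, 50 mm high, straight sides, 0.18 to 0.35 kg, stands upright on the counter. Origin: centre of its underside.
- eggs: Teal egg holder with four eggs, 104 x 74 x 52 mm; bystander. Origin: centre of its underside.
- jar: Amber screw-top jar, 72 mm across, 85 mm high; bystander. Origin: centre of its underside.
- butter: White butter dish with a block of butter, 70 x 120 x 40 mm; bystander. Origin: centre of its underside.
Mind the look-alikes: they are no part of the job. What is shaped like the tub but green or pink is not meant.

How it is judged:
On the way, in this order (a step that is already met when the one before it is completed fails the run):
1. the cover has been slid into its tight spot (pressed in 2 mm or more) (value of joint pinch above 0.002 m), for 0.1 s.
2. the cover has been eased back 12 to 35 mm from its furthest point and is clear of the tight spot, with the tub still outside the bin (y of rider_face in the frame of cover_edge between 0.012 and 0.035 m and value of joint pinch below 0.001 m and (y of tub in the frame of bin below -0.21 m or y of tub in the frame of bin above 0.21 m)), for 0.2 s.
At the end, for the whole second after the job is handed in: The cover stands 12 to 35 mm back from the furthest point it reached (the rider) and clear of the tight spot (pressed in less than 1 mm); the tub stands upright (within 0.1 rad) and still on the floor of the bin's right (-y) half (y of rider_face in the frame of cover_edge between 0.012 and 0.035 m and value of joint pinch below 0.001 m and x of tub in the frame of bin between -0.08 and 0.08 m and y of tub in the frame of bin between -0.17 and -0.03 m and z of tub in the frame of bin between 0.002 and 0.01 m and angle between tub's own z axis and vertical below 0.1 rad and linear speed of tub below 0.02 m/s); the robot touches nothing.
It fails at once if the cover is forced more than 15 mm into the tight spot (value of joint pinch above 0.015 m).
It fails at once if the tub is dropped (falls faster than 0.5 m/s out of the fingers) (linear speed of tub above 0.5 m/s and contact force between the fingers and tub below 0.1 N).
It fails at once if a bystander (eggs, jar or butter dish) is moved more than 20 mm (distance of any of eggs, jar, butter from where it was at the start of the episode above 0.02 m).
It also fails if it takes over 54 s, if anything falls off the work surface, if the arm or the gripper's body presses on something with over 40 N, if the wrist force passes 120 N, or if a joint passes its speed limit or range.

## Robot

A 7-joint arm with a two-finger parallel gripper is mounted at the origin on the work surface. World frame = base frame: x ahead of the robot, y to its left, z up, the work surface at z = 0. Lengths are in m, angles in rad, forces in N, time in s.
With the tool pointing down it reaches from about 0.4 to 0.875 m from the base axis. Payload 6.5 kg.
Tool frame: the origin (TCP) lies at the very end of the fingers, on their centre line; the grasp point (between the pads) lies 19 mm behind it (manip.grasp_offset is the distance from the TCP to the grasp point, in m); z points along the fingers, y is the line along which they close (so a half turn about z gives the same grasp; the last joint's range is limited). The gripper opens to 85 mm and grips with 20 to 120 N. Pads are 22 mm wide; open, the fingers measure 114 mm over their backs; the gripper's body (76 mm by 85 mm) begins 54 mm behind the grasp point. The pads swing forward as they close: fully open they stand 13 mm farther back than shut.
Start: joints at [1.274, 0.536, -0.004, 1.538, 0.003, 1.067, -0.071], TCP at [0.149, -0.633, 0.231] pointing down, gripper open.
Joint ranges: [-2.7, 2.7], [-0.37, 2.16], [-1.27, 1.26], [0.24, 2.4], [-1.31, 4.45], [0.19, 1.91], [-2.76, 2.76]. Speed limits (rad/s): [2.39, 2.39, 3.14, 3.14, 3.14, 3.14, 3.14].

## Interface

Orientations are given as a 3x3 rotation matrix whose columns are the frame's x, y, z axes.
In Python, from rig import readout, viewer, manip gives the robot as it stands.
- The arm moves only by the tool servo_tool, never from a script. Its argument "plan" is a list of rows, each a list of 5 numbers: the shift along the tool's x, y, z in mm, then the turn about the tool's z in units of 5 degrees (1.0 is 5 degrees), then the opening, from 0 (shut) to 1 (fully open). In form: [[tx, ty, tz, yaw, fingers], ...]. A call has 1 to 10 rows; each row is the pose to reach, as a shift and turn from the pose commanded when the call began, along the tool's axes at that moment; what a row does not reach only later rows make up. A row lasts 1/12 s, in which the tool goes at most 41.7 mm and 7.16 degrees, less where a joint would pass 70% of its speed; a pose out of reach is approached as far as the arm can. A call with a gripper value outside its range is refused whole. The fingers move at their own pace and stop on an object; "squeeze" is the grip in N (left out, the last holds). Time passes only in rows, so rows that repeat a pose let the fingers close. It gives the time, the measured TCP pose, the force, the opening and the grip force at its end, in the units of the state.
- readout.observe(): the state, without advancing time (a new reading comes with each control period).
- viewer.snapshot(name): name is "scene" or "top"; returns a dict with "image" (420x560x3 uint8, red, green, blue), "z_map" (420x560 float32, m along the optical axis (not along the pixel's ray), 0 where there is no reading), "fov_y" (degrees; the focal length in pixels is half the picture's height over the tangent of half this angle, whatever the lens; pixels are square), "cx", "cy" (the principal point, pixels), "R" (3x3) and "t" (3): a world point X has camera coordinates R X + t. Camera axes: x right, y down, z forward; pixel columns grow to the right and rows downward; lengths in m; the calibration is good to about 2 mm. A picture is of the moment at which its call begins.
- manip.sign_off(): hands the job in; it is judged then, once.
The state is a dict: "time_s": time; "q": joint angles; "joint_velocities": joint speeds; "effort": joint torques, N m; "position": TCP position; "ee_rot": TCP orientation; "contact_force": force on the tool from outside, world axes, zero at the start; "wrist_torque": the same for the moment, N m; "width": finger opening in m; "finger_force": force on a finger pad.
Only numpy, scipy, OpenCV 4.12 (cv2) and the standard library are available. Lean on these libraries where they do the work, as an engineer would, in place of code of your own. Each camera call takes 0.05 s, during which the arm holds its last target. There are 200 camera calls.

## Working session

There is one attempt and no reset: what is moved stays moved. The work goes in short steps, Python scripts to look and compute and a tool call to move; the robot and the scene stay as the last step left them, time stands still between calls to the robot, and variables do not carry over. Pictures are saved under pics/ and viewed, at most 10 in all, crops included, and the job is handed in when it is done.

Besides the shell and the picture viewer there is one more tool, called after "Request:" as a command line: name --pt "numbers of a row" for each row, then --argument value for the rest. servo_tool: Moves the arm, as the interface text tells. Its arguments: {"type":"object","properties":{"plan":{"type":"array","items":{"type":"array","items":{"type":"number"}}},"squeeze":{"type":"number"}},"required":["plan"]}

```bash
mkdir -p pics; cat > h.py <<'E'
import numpy as np, cv2
from rig import readout, viewer, manip
def snap(n,save=None):
    s=viewer.snapshot(n); s['f']=s['image'].shape[0]/2/np.tan(np.radians(s['fov_y'])/2)
    s['R']=np.array(s['R']);s['t']=np.array(s['t'])
    if save: cv2.imwrite('pics/'+save,s['image'][:,:,::-1])
    return s
def cloud(s):
    z=s['z_map'];v,u=np.mgrid[:z.shape[0],:z.shape[1]]
    c=np.stack([(u-s['cx'])/s['f']*z,(v-s['cy'])/s['f']*z,z],-1)
    return (c-s['t'])@s['R']
def ray(s,u,v,h):
    d=s['R'].T@np.array([(u-s['cx'])/s['f'],(v-s['cy'])/s['f'],1]);o=-s['R'].T@s['t']
    return o+d*(h-o[2])/d[2]
def proj(s,X):
    c=s['R']@np.array(X)+s['t'];return c[:2]/c[2]*s['f']+[s['cx'],s['cy']]
E
python3 - <<'E'
from h import *
for n in('top','scene'):
    s=snap(n,n+'0.png');print(n,s['f'],-s['R'].T@s['t'],s['R'][2])
o=readout.observe();print({k:np.round(v,3).tolist() for k,v in o.items()},manip.grasp_offset)
E
```

```text
top 443.6866408873803 [0.26619387 0.12139536 1.35060603] [ 0.17810158 -0.01478143 -0.98390108]
scene 397.5623262259922 [ 1.20056275 -0.36533353  1.00099793] [-0.55621486  0.38698017 -0.73543958]
{'time_s': 0.1, 'q': [1.274, 0.537, -0.004, 1.539, 0.003, 1.067, -0.071], 'joint_velocities': [-0.001, -0.002, -0.0, -0.002, 0.001, -0.0, 0.0], 'effort': [0.003, -58.457, 1.052, -25.978, 0.013, 0.005, 0.0], 'position': [0.149, -0.632, 0.231], 'ee_rot': [[0.973, 0.229, -0.0], [0.229, -0.973, 0.001], [-0.0, -0.002, -1.0]], 'contact_force': [0.451, 0.251, -0.165], 'wrist_torque': [0.001, -0.005, 0.011], 'finger_force': 0.0, 'width': 0.085} 0.0187
```

View pics/top0.png

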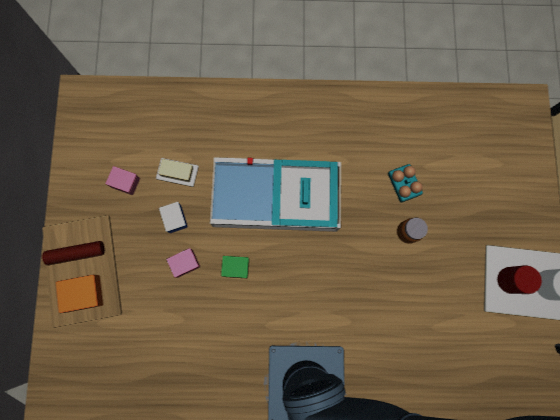

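View pics/scene0.png

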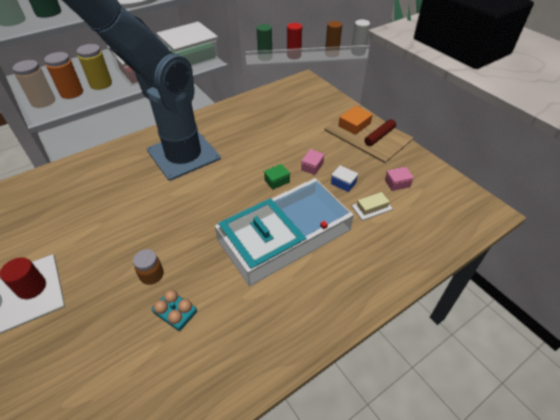

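The top view shows the bin at about (275,193) with its cover at the right (-y) end, the handle at (305,192) and the red rider at (250,161). The eggs are at (406,183), the jar at (413,230) and the butter at (177,172). Tub candidates are white lid (172,217), pinks (122,180) and (183,263), and green (235,267). Only (172,217), which is (345,178) in the scene view, has a white lid on blue sides.

```bash
cat > m.py <<'E'
from h import *
def comps(s,mask,mina=15):
    n,l,st,c=cv2.connectedComponentsWithStats(mask.astype(np.uint8));return [(st[i,4],c[i],l==i) for i in range(1,n) if st[i,4]>=mina]
def rect(s,m,h):
    c=max(cv2.findContours(m.astype(np.uint8),cv2.RETR_EXTERNAL,cv2.CHAIN_APPROX_NONE)[0],key=cv2.contourArea)
    P=np.array([ray(s,*p[0],h)[:2] for p in c]);(cx,r,a)=cv2.minAreaRect((P*1000).astype(np.float32))
    return np.round(cx,1),np.round(r,1),round(a,2)
def hsv(s): return cv2.cvtColor(s['image'],cv2.COLOR_RGB2HSV).astype(int)
E
python3 - <<'E'
from m import *
for n in('top','scene'):
    s=snap(n);H=hsv(s);h,sa,v=H[...,0],H[...,1],H[...,2];C=cloud(s)
    for nm,m,z in(('teal',(h>82)&(h<98)&(sa>120)&(v>60),.083),('red',((h<6)|(h>174))&(sa>170)&(v>110),.09),('panel',(h>98)&(h<115)&(sa>70)&(v>110),.075),('white',(sa<40)&(v>150),.05),('butter',(h>20)&(h<35)&(sa>40)&(sa<150)&(v>150),.04)):
        for a,c,mm in comps(s,m,25 if nm!='white' else 100):
            X=C[mm];X=X[np.abs(X).max(1)<2]
            if len(X)<5 or X[:,2].max()>.3 or np.median(X[:,2])<-.1 or X[:,2].max()<.02: continue
            print(n,nm,a,c.round(1),np.median(X,0).round(3),'z95',np.percentile(X[:,2],95).round(3),rect(s,mm,z if nm!='teal' or a>400 else .112))
    
s=snap('top');a=cv2.resize(s['image'][150:290,100:350],None,fx=3,fy=3,interpolation=cv2.INTER_CUBIC)
cv2.imwrite('pics/c1.png',a[:,:,::-1])
E
```

```text
top teal 50 [398.1 169.1] [ 0.64  -0.288  0.024] z95 0.03 (array([ 615.3, -261.7]), array([12.1, 62.9]), 25.48)
top teal 145 [404.3 182.2] [ 0.597 -0.301  0.027] z95 0.05 (array([ 578.7, -276.8]), array([34.9, 65.3]), 24.57)
top teal 275 [304.8 192.6] [0.542 0.012 0.098] z95 0.115 (array([541.2,  13.4]), array([25.7, 85.3]), 89.92)
top panel 32 [230.  162.8] [0.636 0.234 0.073] z95 0.078 (array([636.7, 230.5]), array([ 3.1, 86.1]), 1.04)
top white 138 [230.3 159.8] [0.645 0.23  0.076] z95 0.08 (array([651.8, 234.5]), array([12.6, 97.1]), 1.04)
top white 475 [171.6 216.1] [0.477 0.402 0.05 ] z95 0.055 (array([477. , 402.3]), array([73.8, 56.8]), 19.75)
top white 269 [240.2 221.7] [0.459 0.195 0.075] z95 0.079 (array([462.9, 197.4]), array([180.6,  13.2]), 88.86)
scene teal 224 [260.9 228.8] [0.56  0.002 0.1  ] z95 0.116 (array([564.2,  -0.8]), array([28.7, 92.9]), 87.38)
scene red 76 [294.3  26.2] [-0.373  0.798  0.169] z95 0.173 (array([-525.5,  912.6]), array([69.6, 74.8]), 55.19)
scene white 151 [207.7  66.7] [-0.488  0.366  0.04 ] z95 0.047 (array([-474. ,  357.2]), array([158.5,  51.6]), 89.91)
scene white 446 [315.4 207.1] [0.604 0.207 0.077] z95 0.08 (array([535.8, 209. ]), array([182.8, 207. ]), 88.66)
scene white 195 [237.1 254.2] [ 0.558 -0.092  0.074] z95 0.079 (array([557.8, -84.4]), array([149. ,  20.4]), 2.27)
scene butter 333 [373.2 200.4] [0.627 0.4   0.042] z95 0.045 (array([625.4, 402.8]), array([96.9, 53. ]), 79.19)
```

View pics/c1.png

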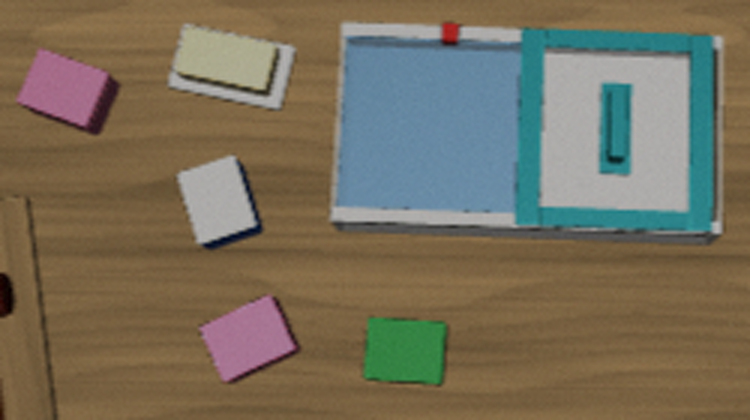

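The enlarged crop confirms it: the lid is white at (218,200) with blue sides showing below, while its neighbours are pink or green. Next I need precise bin, cover and handle geometry.

```bash
python3 - <<'E'
from m import *
for n in('top','scene'):
    s=snap(n);H=hsv(s);h,sa,v=H[...,0],H[...,1],H[...,2];C=cloud(s)
    m=(h>82)&(h<98)&(sa>120)&(v>60)
    for a,c,mm in comps(s,m,60):
        zz=C[mm][:,2];print(n,'teal',a,c.round(1),np.percentile(zz,[5,50,95]).round(3))
        if a>700: print('cover',rect(s,mm,.083))
        if abs(C[mm][:,:2].mean(0)-[.545,0]).max()<.05 and a<400:
            P=C[mm&(C[...,2]>.106)&(C[...,2]<.125)];print('handle top pts',len(P),P.mean(0).round(4),P.min(0).round(3),P.max(0).round(3))
    m=((h<8)|(h>172))&(sa>130)&(v>90)
    for a,c,mm in comps(s,m,8):
        P=C[mm];
        if abs(P[:,0].mean()-.64)<.06: print(n,'red',a,c.round(1),P.mean(0).round(4),P.min(0).round(3),P.max(0).round(3))
    # everything at rail height inside bin neighbourhood
    k=(C[...,2]>.066)&(C[...,2]<.092)&(abs(C[...,0]-.55)<.14)&(abs(C[...,1]-.1)<.26)
    P=C[k][:,:2];print(n,'rails',len(P),[np.round(x,1) for x in cv2.minAreaRect((P*1000).astype(np.float32))])
    k=(C[...,2]>.045)&(C[...,2]<.058)&(abs(C[...,0]-.477)<.07)&(abs(C[...,1]-.4)<.07)
    P=C[k][:,:2];print(n,'tub',len(P),[np.round(x,1) for x in cv2.minAreaRect((P*1000).astype(np.float32))])
E
```

```text
top teal 1566 [304.8 193. ] [0.079 0.083 0.088]
cover (array([547.7,  10.4]), array([190.2, 195.7]), 89.12)
top teal 145 [404.3 182.2] [0.021 0.026 0.051]
top teal 276 [304.8 192.6] [0.081 0.098 0.116]
handle top pts 127 [0.547  0.0091 0.1122] [0.513 0.    0.107] [0.581 0.018 0.117]
top teal 76 [410.6 195.8] [0.021 0.026 0.034]
top red 29 [249.8 160.3] [0.64   0.1729 0.0906] [0.63  0.166 0.001] [0.674 0.185 0.097]
top rails 8335 [array([548.8,  93.1]), array([380.9, 201.7]), np.float64(88.6)]
top tub 509 [array([476.4, 400.1]), array([76.9, 60.5]), np.float64(19.7)]
scene teal 1076 [261.8 233.1] [0.082 0.085 0.088]
cover (array([550.6,   9.8]), array([189. , 194.2]), 89.01)
scene teal 221 [261.  228.9] [0.085 0.1   0.116]
handle top pts 94 [0.5547 0.0063 0.113 ] [ 0.519 -0.001  0.107] [0.586 0.014 0.119]
scene teal 137 [169.8 308.8] [0.022 0.028 0.051]
scene teal 169 [184.9 318. ] [0.016 0.025 0.029]
scene red 30 [323.6 224.2] [0.6447 0.1699 0.0936] [0.637 0.164 0.085] [0.651 0.177 0.099]
scene rails 6237 [array([550.2,  93.4]), array([382. , 206.5]), np.float64(88.8)]
scene tub 276 [array([479.3, 400.4]), array([77. , 62.9]), np.float64(18.8)]
```

```bash
cat >> m.py <<'E'
def to(X,ang):
    o=readout.observe();R=np.array(o['ee_rot']);p=np.array(o['position'])
    d=R.T@(np.array(X)-p)*1000
    a=np.degrees(np.arctan2(R[1,1],R[0,1]));dy=-((ang-a+180)%360-180)/5
    print('t',round(o['time_s'],2),'shift',d.round(1),'yaw',round(dy,2),'ang',a.round(1),'p',p.round(4),'F',np.round(o['contact_force'],1),'w',round(o['width'],4))
E
python3 -c "
from m import *
to([.549,.0095,.20],-91.2)"
```

```text
t 0.35 shift [ 536.6 -533.5   31.3] yaw 2.89 ang -76.8 p [ 0.1487 -0.6326  0.2311] F [-0.5  0.2 -0.1] w 0.0851
```

Request:
servo_tool --pt "536.6 -533.5 31 2.9 1" --pt "536.6 -533.5 31 2.9 1" --pt "536.6 -533.5 31 2.9 1" --pt "536.6 -533.5 31 2.9 1" --pt "536.6 -533.5 31 2.9 1" --pt "536.6 -533.5 31 2.9 1" --pt "536.6 -533.5 31 2.9 1" --pt "536.6 -533.5 31 2.9 1" --pt "536.6 -533.5 31 2.9 1" --pt "536.6 -533.5 31 2.9 1"

```text
time_s: 1.18
position: [0.3697, -0.2777, 0.2145]
ee_rot: [[1.0, -0.022, 0.001], [-0.022, -1.0, -0.001], [0.001, 0.001, -1.0]]
contact_force: [0.7, -0.6, 0.6]
width: 0.0857
finger_force: 0.0
```

```bash
python3 -c "
from m import *
to([.549,.0095,.15],-91.2)"
```

```text
t 1.18 shift [ 172.8 -291.2   64.4] yaw -0.02 ang -91.3 p [ 0.3697 -0.2777  0.2145] F [ 0.7 -0.6  0.6] w 0.0857
```

Request:
servo_tool --pt "172.8 -291.2 64 0 1" --pt "172.8 -291.2 64 0 1" --pt "172.8 -291.2 64 0 1" --pt "172.8 -291.2 64 0 1" --pt "172.8 -291.2 64 0 1" --pt "172.8 -291.2 64 0 1" --pt "172.8 -291.2 64 0 1" --pt "172.8 -291.2 64 0 1" --pt "172.8 -291.2 64 0 1" --pt "172.8 -291.2 64 0 1"

```text
time_s: 2.02
position: [0.5494, 0.0127, 0.1497]
ee_rot: [[1.0, -0.016, 0.0], [-0.016, -1.0, 0.002], [0.0, -0.002, -1.0]]
contact_force: [-0.8, 0.3, 0.8]
width: 0.0854
finger_force: 0.0
```

```bash
python3 -c "
from m import *
to([.549,.0095,.094],-91.2)"
```

```text
t 2.02 shift [-0.3  3.3 55.7] yaw 0.06 ang -90.9 p [0.5494 0.0127 0.1497] F [-0.8  0.3  0.8] w 0.0854
```

Request:
servo_tool --pt "0 3.3 30 0.06 1" --pt "0 3.3 56 0.06 1" --pt "0 3.3 56 0.06 0.6" --pt "0 3.3 56 0.06 0.3" --pt "0 3.3 56 0.06 0" --pt "0 3.3 56 0.06 0" --pt "0 3.3 56 0.06 0" --pt "0 3.3 56 0.06 0" --squeeze 30

```text
time_s: 2.68
position: [0.5492, 0.0051, 0.0958]
ee_rot: [[1.0, -0.027, 0.003], [-0.027, -1.0, 0.001], [0.003, -0.001, -1.0]]
contact_force: [-1.9, 1.4, 9.0]
width: 0.0149
finger_force: 33.3
```

```bash
python3 -c "
from m import *
to([.549+.021*.1,.1095,.094],-91.2)
snap('scene','g.png')"
```

```text
t 2.68 shift [  -0.9 -104.4    1.8] yaw -0.07 ang -91.6 p [0.5492 0.0051 0.0958] F [-1.9  1.4  9. ] w 0.0149
```

View pics/g.png

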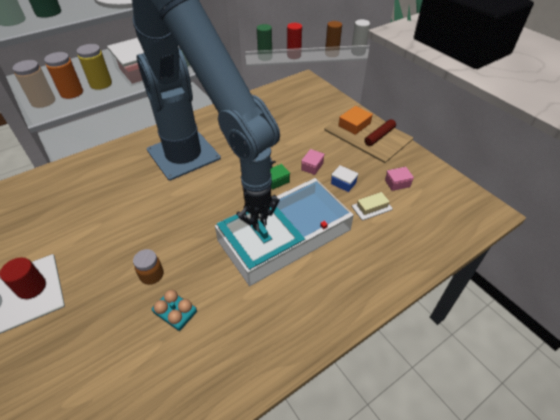

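The fingers hold the handle at about (262,228), width 15 mm, and the cover is still nearly closed. Now I'll slide it.

Request:
servo_tool --pt "0 -8 -1.5 0 0" --pt "-0.1 -18 -1.5 0 0" --pt "-0.2 -28 -1.5 0 0" --pt "-0.3 -38 -1.5 0 0" --pt "-0.4 -48 -1.5 0 0" --pt "-0.5 -58 -1.5 0 0" --pt "-0.6 -68 -1.5 0 0" --pt "-0.7 -78 -1.5 0 0" --pt "-0.8 -88 -1.5 0 0" --pt "-0.9 -96 -1.5 0 0"

```text
time_s: 3.57
position: [0.5512, 0.0998, 0.0959]
ee_rot: [[1.0, -0.028, 0.003], [-0.028, -1.0, -0.001], [0.003, 0.001, -1.0]]
contact_force: [5.2, -2.9, -5.7]
width: 0.015
finger_force: 31.5
```

Request:
servo_tool --pt "0 -2 0 0 0" --pt "0 -4 0 0 0" --pt "0 -6 0 0 0" --pt "0 -8 0 0 0" --pt "0 -10 0 0 0" --pt "0 -12 0 0 0"

```text
time_s: 4.07
position: [0.5514, 0.1111, 0.0959]
ee_rot: [[1.0, -0.028, 0.002], [-0.028, -1.0, -0.002], [0.002, 0.002, -1.0]]
contact_force: [4.4, -4.5, -5.9]
width: 0.015
finger_force: 31.6
```

Request:
servo_tool --pt "0 -2 0.5 0 0" --pt "0 -4 0.5 0 0" --pt "0 -6 0.5 0 0" --pt "0 -8 0.5 0 0"

```text
time_s: 4.4
position: [0.5516, 0.1201, 0.0958]
ee_rot: [[1.0, -0.028, 0.002], [-0.028, -1.0, -0.0], [0.002, 0.0, -1.0]]
contact_force: [4.3, -3.3, -0.5]
width: 0.0151
finger_force: 32.3
```

Request:
servo_tool --pt "0 -2 0 0 0" --pt "0 -4 0 0 0" --pt "0 -5 0 0 0"

```text
time_s: 4.65
position: [0.5518, 0.1253, 0.0959]
ee_rot: [[1.0, -0.028, 0.002], [-0.028, -1.0, -0.0], [0.002, 0.0, -1.0]]
contact_force: [3.5, -3.9, -0.6]
width: 0.0151
finger_force: 32.3
```

Request:
servo_tool --pt "0 -2 0 0 0" --pt "0 -4 0 0 0" --pt "0 -5 0 0 0"

```text
time_s: 4.9
position: [0.5519, 0.1303, 0.0959]
ee_rot: [[1.0, -0.028, 0.002], [-0.028, -1.0, -0.0], [0.002, 0.0, -1.0]]
contact_force: [3.7, -3.7, 1.0]
width: 0.0155
finger_force: 32.3
```

Request:
servo_tool --pt "0 -2 0 0 0" --pt "0 -4 0 0 0" --pt "0 -4 0 0 0"

```text
time_s: 5.15
position: [0.5519, 0.1343, 0.0958]
ee_rot: [[1.0, -0.027, 0.002], [-0.027, -1.0, -0.0], [0.002, 0.0, -1.0]]
contact_force: [4.2, -3.2, -0.2]
width: 0.0154
finger_force: 32.3
```

Request:
servo_tool --pt "0 -2 0 0 0" --pt "0 -4 0 0 0" --pt "0 -4 0 0 0"

```text
time_s: 5.4
position: [0.552, 0.137, 0.0958]
ee_rot: [[1.0, -0.028, 0.002], [-0.028, -1.0, -0.002], [0.002, 0.002, -1.0]]
contact_force: [3.1, -6.3, 1.4]
width: 0.0154
finger_force: 32.5
```

Request:
servo_tool --pt "0 -2 0 0 0" --pt "0 -4 0 0 0" --pt "0 -4 0 0 0"

```text
time_s: 5.65
position: [0.5521, 0.1396, 0.0958]
ee_rot: [[1.0, -0.029, 0.001], [-0.029, -1.0, -0.004], [0.001, 0.004, -1.0]]
contact_force: [2.7, -8.5, 2.7]
width: 0.0149
finger_force: 32.8
```

Request:
servo_tool --pt "0 -2 0 0 0" --pt "0 -2 0 0 0" --pt "0 -2 0 0 0"

```text
time_s: 5.9
position: [0.5521, 0.1407, 0.0958]
ee_rot: [[1.0, -0.03, 0.001], [-0.03, -1.0, -0.004], [0.001, 0.004, -1.0]]
contact_force: [2.6, -9.7, 4.1]
width: 0.015
finger_force: 32.9
```

```bash
python3 -c "
from m import *
to([.5515,.121,.0958],-91.2)"
```

```text
t 5.9 shift [-0.  19.8  0.1] yaw -0.1 ang -91.7 p [0.5521 0.1407 0.0958] F [ 2.6 -9.7  4.1] w 0.015
```

Request:
servo_tool --pt "0 4 0 0 0" --pt "0 8 0 0 0" --pt "0 12 0 0 0" --pt "0 16 0 0 0" --pt "0 20 0 0 0" --pt "0 24 0 0 0" --pt "0 24 0 0 0"

```text
time_s: 6.48
position: [0.5516, 0.1214, 0.0959]
ee_rot: [[1.0, -0.027, 0.003], [-0.027, -1.0, 0.002], [0.003, -0.002, -1.0]]
contact_force: [6.2, 0.8, -0.1]
width: 0.0156
finger_force: 32.1
```

```bash
cat > gap.py <<'E'
from m import *
for n in('top','scene'):
    s=snap(n);H=hsv(s);h,sa,v=H[...,0],H[...,1],H[...,2];C=cloud(s)
    near=(abs(C[...,0]-.643)<.03)&(C[...,2]>.06)&(C[...,2]<.12)&(abs(C[...,1]-.2)<.15)
    r=((h<8)|(h>172))&(sa>130)&(v>80)&near; t=(h>82)&(h<98)&(sa>120)&(v>50)&near
    if r.any() and t.any(): print(n,'rider y',np.percentile(C[r][:,1],[2,50,98]).round(4),r.sum(),'cover edge y',np.percentile(C[t][:,1],[90,98,100]).round(4))
E
python3 gap.py; python3 -c "
from m import *
to([.5515,.12,.0958],-91.2)"
```

```text
top rider y [0.2338 0.2422 0.2484] 32 cover edge y [0.2108 0.2137 0.2147]
scene rider y [0.2325 0.2379 0.2457] 28 cover edge y [0.2033 0.2106 0.2121]
t 6.58 shift [-0.1  1.4  0. ] yaw -0.07 ang -91.5 p [0.5517 0.1214 0.0958] F [ 4.9 -1.2  0.1] w 0.0151
```

Request:
servo_tool --pt "0 0 0 0 0.4" --pt "0 0 0 0 0.8" --pt "0 0 0 0 1" --pt "0 0 0 0 1" --pt "0 0 0 0 1" --pt "0 0 -30 0 1" --pt "0 0 -60 0 1" --pt "0 0 -80 0 1"

```text
time_s: 7.25
position: [0.5508, 0.1208, 0.1773]
ee_rot: [[1.0, -0.027, 0.001], [-0.027, -1.0, 0.001], [0.001, -0.001, -1.0]]
contact_force: [0.2, -0.5, -0.2]
width: 0.0855
finger_force: 0.0
```

```bash
python3 gap.py; python3 -c "
from m import *
to([.478,.4005,.14],-70.7)"
```

```text
top rider y [0.2337 0.2423 0.2484] 32 cover edge y [0.2108 0.2135 0.2142]
scene rider y [0.2323 0.2377 0.247 ] 28 cover edge y [0.2035 0.2109 0.2124]
t 7.35 shift [ -82.6 -276.9   38.8] yaw -4.18 ang -91.6 p [0.5527 0.1213 0.1788] F [-0.2  0.3 -0.5] w 0.0856
```

Request:
servo_tool --pt "-82.6 -277 0 -4.2 1" --pt "-82.6 -277 0 -4.2 1" --pt "-82.6 -277 0 -4.2 1" --pt "-82.6 -277 0 -4.2 1" --pt "-82.6 -277 38 -4.2 1" --pt "-82.6 -277 38 -4.2 1" --pt "-82.6 -277 38 -4.2 1" --pt "-82.6 -277 38 -4.2 1" --pt "-82.6 -277 38 -4.2 1" --pt "-82.6 -277 38 -4.2 1"

```text
time_s: 8.18
position: [0.4751, 0.3987, 0.1362]
ee_rot: [[0.943, 0.333, -0.001], [0.333, -0.943, -0.002], [-0.002, 0.001, -1.0]]
contact_force: [0.7, -1.2, -0.2]
width: 0.0853
finger_force: 0.0
```

```bash
python3 -c "
from m import *
to([.478,.4005,.024],-70.7)
s=snap('scene');a=cv2.resize(s['image'][100:260,250:430],None,fx=3,fy=3);cv2.imwrite('pics/p.png',a[:,:,::-1])"
```

```text
t 8.18 shift [  3.5  -0.8 112.2] yaw 0.03 ang -70.6 p [0.4751 0.3987 0.1362] F [ 0.7 -1.2 -0.2] w 0.0853
```

View pics/p.png

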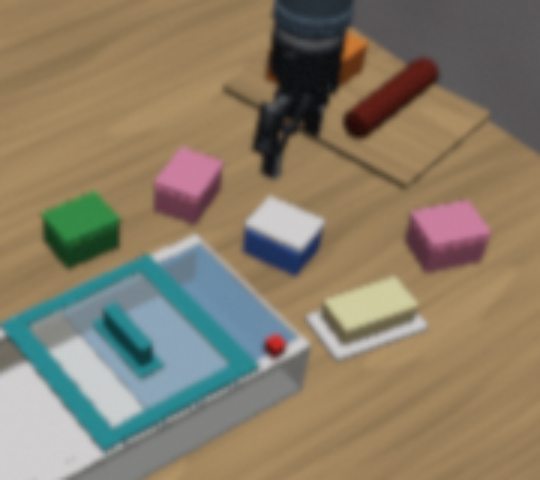

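The blue, white-lidded tub is at (285,235) under the raised gripper. The cover stands open with the rider clear of its edge at (275,345). Now I'll descend and grasp.

Request:
servo_tool --pt "3 -0.8 35 0 1" --pt "3 -0.8 70 0 1" --pt "3 -0.8 95 0 1" --pt "3 -0.8 111 0 1" --pt "3 -0.8 111 0 1" --pt "3 -0.8 111 0 0.7" --pt "3 -0.8 111 0 0.6" --pt "3 -0.8 111 0 0.5" --pt "3 -0.8 111 0 0.5" --pt "3 -0.8 111 0 0.5" --squeeze 40

```text
time_s: 9.07
position: [0.4795, 0.4018, 0.0282]
ee_rot: [[0.943, 0.332, 0.003], [0.332, -0.943, 0.001], [0.003, -0.0, -1.0]]
contact_force: [0.4, -1.8, 7.2]
width: 0.0592
finger_force: 45.9
```

Request:
servo_tool --pt "0 0 0 0 0.4" --pt "0 0 0 0 0.4" --pt "0 0 -4 0 0.4" --pt "0 0 -12 0 0.4" --pt "0 0 -24 0 0.4" --pt "0 0 -40 0 0.4" --pt "0 0 -40 0 0.4"

```text
time_s: 9.65
position: [0.4795, 0.4032, 0.0699]
ee_rot: [[0.943, 0.333, 0.004], [0.333, -0.943, 0.004], [0.005, -0.002, -1.0]]
contact_force: [0.5, 1.0, -2.5]
width: 0.0586
finger_force: 44.8
```

```bash
python3 -c "
from m import *
to([.5463,-.034,.19],-1.2)"
```

```text
t 9.65 shift [ -81.8  434.2 -121.5] yaw -13.87 ang -70.6 p [0.4795 0.4032 0.0699] F [ 0.5  1.  -2.5] w 0.0586
```

Request:
servo_tool --pt "0 0 -30 0 0.4" --pt "0 0 -65 0 0.4" --pt "0 10 -100 -1 0.4" --pt "-6 35 -120 -2 0.4" --pt "-12 65 -120 -3.2 0.4" --pt "-18 95 -120 -4.4 0.4" --pt "-24 125 -120 -5.6 0.4" --pt "-30 155 -120 -6.8 0.4" --pt "-36 185 -120 -8 0.4" --pt "-42 215 -120 -9 0.4"

```text
time_s: 10.48
position: [0.5097, 0.1831, 0.1862]
ee_rot: [[0.427, 0.904, 0.0], [0.904, -0.427, -0.0], [-0.0, 0.0, -1.0]]
contact_force: [0.1, 0.5, -3.2]
width: 0.059
finger_force: 46.1
```

```bash
python3 -c "
from m import *
to([.5463,-.034,.19],-1.2)"
```

```text
t 10.48 shift [-180.7  125.8   -3.7] yaw -4.81 ang -25.3 p [0.5097 0.1831 0.1862] F [ 0.1  0.5 -3.2] w 0.059
```

Request:
servo_tool --pt "-25 17 -4 -1 0.4" --pt "-50 34 -4 -2 0.4" --pt "-75 52 -4 -3 0.4" --pt "-100 69 -4 -4 0.4" --pt "-125 87 -4 -4.8 0.4" --pt "-150 104 -4 -4.8 0.4" --pt "-170 118 -4 -4.8 0.4" --pt "-181 126 -4 -4.8 0.4" --pt "-181 126 -4 -4.8 0.4" --pt "-181 126 -4 -4.8 0.4"

```text
time_s: 11.32
position: [0.5452, -0.0336, 0.1901]
ee_rot: [[0.029, 1.0, -0.0], [1.0, -0.029, 0.0], [0.0, -0.0, -1.0]]
contact_force: [-0.1, 1.4, -3.5]
width: 0.0592
finger_force: 46.1
```

```bash
python3 gap.py; python3 -c "
from m import *
to([.5463,-.034,.034],-1.2)
s=snap('scene');a=cv2.resize(s['image'][110:310,180:400],None,fx=3,fy=3);cv2.imwrite('pics/q.png',a[:,:,::-1])"
```

```text
top rider y [0.2336 0.2422 0.2483] 32 cover edge y [0.2047 0.2112 0.2149]
scene rider y [0.2319 0.2377 0.245 ] 28 cover edge y [0.2033 0.2108 0.2135]
t 11.42 shift [ -2.5   1.2 156.3] yaw -0.06 ang -1.5 p [ 0.5452 -0.0315  0.1903] F [ 0.  -0.  -3.1] w 0.0594
```

View pics/q.png

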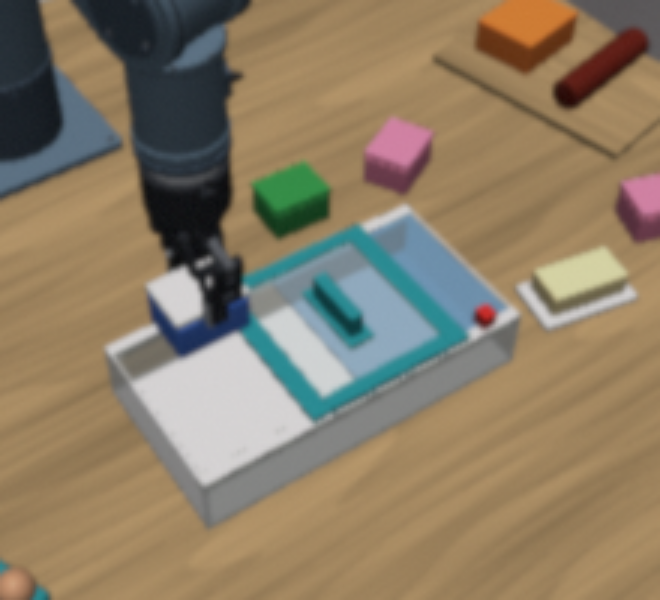

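The tub, at (198,305) in the crop, hangs upright over the opening, between the end wall and the cover edge at (280,365). The rider gap is unchanged at about 20 mm, so I'll lower it.

Request:
servo_tool --pt "-2.5 1 25 0 0.4" --pt "-2.5 1 50 0 0.4" --pt "-2.5 1 75 0 0.4" --pt "-2.5 1 95 0 0.4" --pt "-2.5 1 112 0 0.4" --pt "-2.5 1 126 0 0.4" --pt "-2.5 1 138 0 0.4" --pt "-2.5 1 146 0 0.4" --pt "-2.5 1 149 0 0.4" --pt "-2.5 1 149 0 0.4"

```text
time_s: 12.3
position: [0.5462, -0.035, 0.0409]
ee_rot: [[0.027, 1.0, -0.001], [1.0, -0.027, 0.0], [0.0, -0.001, -1.0]]
contact_force: [0.3, 0.9, -3.0]
width: 0.059
finger_force: 46.1
```

Request:
servo_tool --pt "0 0 1.5 0 0.4" --pt "0 0 3 0 0.4" --pt "0 0 4.5 0 0.4" --pt "0 0 5.5 0 0.4" --pt "0 0 5.5 0 0.4"

```text
time_s: 12.72
position: [0.5463, -0.0356, 0.0357]
ee_rot: [[0.028, 1.0, -0.0], [1.0, -0.028, -0.0], [-0.0, -0.0, -1.0]]
contact_force: [-0.4, 0.3, -4.0]
width: 0.0594
finger_force: 46.1
```

Still hanging freely, so I'll creep down to contact.

Request:
servo_tool --pt "0 0 1 0 0.4" --pt "0 0 2 0 0.4" --pt "0 0 2 0 0.4"

```text
time_s: 12.97
position: [0.5465, -0.0356, 0.0342]
ee_rot: [[0.028, 1.0, 0.0], [1.0, -0.028, -0.0], [-0.0, 0.0, -1.0]]
contact_force: [-2.0, -0.4, 2.9]
width: 0.0591
finger_force: 46.9
```

Request:
servo_tool --pt "0 0 0.7 0 0.4" --pt "0 0 1.5 0 0.4" --pt "0 0 1.5 0 0.4"

```text
time_s: 13.22
position: [0.5466, -0.0356, 0.0342]
ee_rot: [[0.028, 1.0, 0.0], [1.0, -0.028, -0.001], [-0.001, 0.0, -1.0]]
contact_force: [-6.8, -1.0, 20.5]
width: 0.0591
finger_force: 49.0
```

Contact made at the expected height. Ease off slightly, release, and rise straight up.

Request:
servo_tool --pt "0 0 -1.5 0 0.4" --pt "0 0 -1.5 0 0.75" --pt "0 0 -1.5 0 0.85" --pt "0 0 -1.5 0 1" --pt "0 0 -1.5 0 1" --pt "0 0 -1.5 0 1" --pt "0 0 -20 0 1" --pt "0 0 -50 0 1" --pt "0 0 -90 0 1" --pt "0 0 -130 0 1"

```text
time_s: 14.05
position: [0.5454, -0.0353, 0.163]
ee_rot: [[0.027, 1.0, -0.002], [1.0, -0.027, 0.001], [0.0, -0.002, -1.0]]
contact_force: [1.0, -0.7, 0.4]
width: 0.0854
finger_force: 0.0
```

Request:
servo_tool --pt "-35 0 -20 0 1" --pt "-70 0 -40 0 1" --pt "-105 0 -40 0 1" --pt "-140 0 -40 0 1" --pt "-170 0 -40 0 1" --pt "-170 0 -40 0 1" --pt "-170 0 -40 0 1"

```text
time_s: 14.63
position: [0.541, -0.2077, 0.2018]
ee_rot: [[0.032, 0.999, -0.001], [0.999, -0.032, -0.0], [-0.0, -0.001, -1.0]]
contact_force: [0.3, -0.3, -0.2]
width: 0.0852
finger_force: 0.0
```

```bash
python3 gap.py; python3 -c "
from m import *
to([.5463,-.034,.034],-1.2)
s=snap('scene');C=cloud(s);H=hsv(s)
a=cv2.resize(s['image'][130:330,140:400],None,fx=3,fy=3);cv2.imwrite('pics/z.png',a[:,:,::-1])
s=snap('top');C=cloud(s)
k=(C[...,2]>.046)&(C[...,2]<.066)&(abs(C[...,0]-.546)<.07)&(abs(C[...,1]+.034)<.055)
P=C[k];print(len(P),P[:,2].mean(),[np.round(x,1) for x in cv2.minAreaRect((P[:,:2]*1000).astype(np.float32))])"
```

```text
top rider y [0.2335 0.2422 0.2485] 32 cover edge y [0.2048 0.2111 0.2146]
scene rider y [0.2322 0.2377 0.2454] 28 cover edge y [0.2036 0.2106 0.2133]
t 14.73 shift [1.700e+02 1.000e-01 1.682e+02] yaw -0.06 ang -1.5 p [ 0.5417 -0.2041  0.2021] F [0.2 0.8 0.2] w 0.0852
521 0.0559843460491192 [array([544.3, -36.5]), array([76.2, 62.1]), np.float64(89.4)]
```

View pics/z.png

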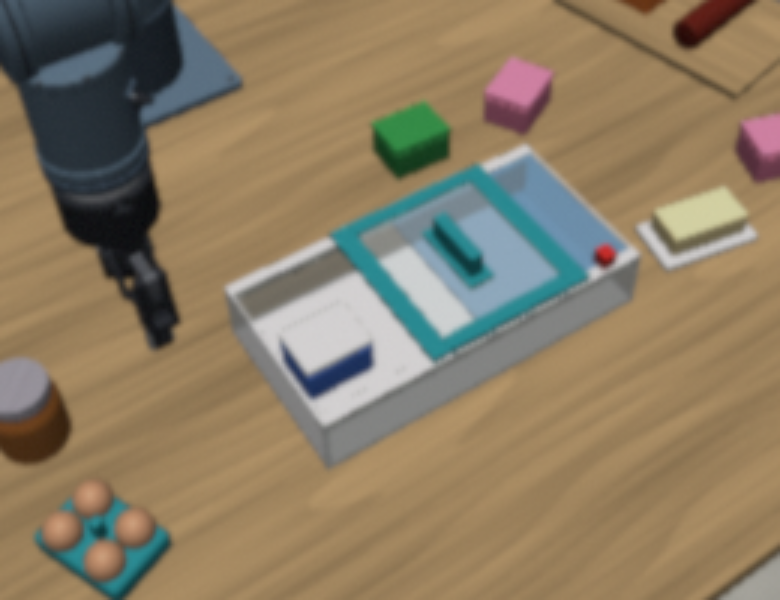

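The tub stands upright on the bin floor at (327,350), with its lid at z = 56 mm as expected and its bin y about -0.13. The rider gap is about 19 mm, and the gripper is clear of everything.

```bash
python3 -c "
from rig import manip
print(manip.sign_off())"
```

```text
the job is handed in; nothing more can be done
None
```

I handed the job in after about 15 s of robot time: the cover was pressed an estimated 5 mm into its tight spot and eased back about 19 mm, the tub stands upright on the bin floor, and the eggs, jar and butter were not touched; the hand-in returned no verdict.

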